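# Slide the well plate under the reader bridge and start the read

### The arm

A 6-joint arm with a two-finger parallel gripper is mounted at the origin on the work surface. World frame = base frame: x ahead of the robot, y to its left, z up, the work surface at z = 0. Lengths are in mm, angles in rad, forces in N, time in s.
With the tool pointing down it reaches from about 250 to 850 mm from the base axis. Payload 12.5 kg.
Tool frame: the origin (TCP) lies midway between the tips of the shut fingers; the grasp point (between the pads) lies manip.hold_point_z behind it (manip.hold_point_z is the distance from the TCP to the grasp point, in mm); z points along the fingers, y is the direction in which the jaws open and shut (so a half turn about z gives the same grasp; the last joint's range is limited). The gripper opens to 93 mm and grips with 3 to 60 N. Pads are 15 mm wide; open, the fingers measure 128 mm over their backs; the gripper's body (75 mm by 188 mm) begins 65 mm behind the grasp point.
Start: joints at [1.214, 0.351, 1.652, -0, 1.139, -0.085], TCP at [147.625, 529.803, 218.633] pointing down, gripper open.
Joint ranges: [-2.75, 2.75], [-0.79, 2.1], [0.01, 2.65], [-1.57, 4.71], [0.07, 3.14], [-2.87, 2.87]. Speed limits (rad/s): [2.22, 2.22, 2.79, 3.14, 3.14, 3.14].

### API

Orientations are given as a unit quaternion [w, x, y, z].
In Python, from station import manip gives the robot as it stands.
- The arm moves only by the tool carry_out, never from a script. Its argument "deltas" is a list of rows, each a list of 5 numbers: the gripper command: -1 is fully open, 1 is shut, values between are in proportion, then the shift along the world's x, y, z normalised to -1 to 1, where 1 is 10 cm, then the turn about the world's z normalised to -1 to 1, where 1 is 180 degrees. In form: [[claw, dx, dy, dz, turn], ...]. A call has 1 to 12 rows; each row shifts and turns the commanded pose from where the row before left it; what a row does not reach is not made up. A row lasts 1/12 s, in which the tool goes at most 41.7 mm and 7.16 degrees, less where a joint would pass 70% of its speed; a pose out of reach is approached as far as the arm can. A call with a number of a shift or a turn outside -1 to 1 is refused whole. A call with a gripper value outside its range is refused whole. The fingers move at their own pace and stop on an object; "force" is the grip in N (left out, the last holds). Time passes only in rows, so rows that do not move let the fingers close. It gives the time, the measured TCP pose, the force and the opening at its end, in the units of the state.
- manip.observe(): the state, without advancing time (a new reading comes with each control period).
- manip.get_image(name): name is "side" or "top"; returns a dict with "frame" (400x640x3 uint8, red, green, blue), "fx", "fy", "cx", "cy" (pixels), "R" (3x3) and "t" (3): a world point X has camera coordinates R X + t. Camera axes: x right, y down, z forward; pixel columns grow to the right and rows downward; lengths in mm; the calibration is good to about 2 mm. A picture is of the moment at which its call begins. There is no depth.
- manip.hand_in(): hands the job in, once; it reports no verdict.
The state is a dict: "time_s": time; "q": joint angles; "qvel": joint speeds; "joint_efforts": joint torques, N m; "tool_pos": TCP position; "tool_rot": TCP orientation; "wrist_force": force on the tool from outside, world axes, zero at the start; "moment": the same for the moment, N m; "gripper_width": opening from 0.0 (shut) to 1.0 (fully open).
Only numpy, scipy, OpenCV 4.12 (cv2) and the standard library are available. Lean on these libraries where they do the work, as an engineer would, in place of code of your own. Each camera call takes 0.05 s, during which the arm holds its last target. There are 200 camera calls.

### The job

With the fingertips, push the low well plate along the bench and under the reader's low bridge until it lies square and fully home against the stop bar behind the bridge, then press the start key on the reader's wide pillar all the way down and let it come back up. Only push and press: the plate stays flat on the bench, nothing is picked up or tipped, the key is not pressed before the plate is home, and the other things on the bench are left where they stand.

Things in the scene. Friction and masses are not known exactly. Their poses are not given: they have to be found in the camera images.
- reader: Plate reader, a low white bridge fixed on the bench, up to 0.25 rad askew. Origin on the bench (z = 0) where the plate's centre belongs; own x: the way the plate is pushed in (away from the robot), y along the bridge, z up. Narrow pillar y +75 to +105 mm, wide pillar (with the start key) y -75 to -145 mm; both x -12 to +56 mm, 44 mm high. The tunnel is 150 mm wide, floor = bench.
- beam_front (a point): Middle of the lower front edge of the bridge's beam, 20 mm above the bench, at x = -12 mm in the reader's frame. The beam is 48 mm deep (x -12 to +36 mm), 24 mm thick (top at 44 mm) and spans the 150 mm between the pillars.
- stop_face (a point): Middle of the front face of the aluminium stop bar behind the beam, at x = +43 mm in the reader's frame; the bar is 12 mm high and joins the two pillars.
- plate_center (a point): Low white plastic well plate with 12 by 8 small round grey wells, 85.5 mm (own x) by 127.8 mm (own y) by 15 mm high, 80 to 170 g, loose in front of the bridge, up to 0.4 rad out of line with it. It goes in broadside, own y along the bridge. This point is its centre, 7.5 mm up. Home, its far long edge touches the stop bar and about 30 mm of it sticks out in front of the beam.
- well_plate: The same low well plate: origin at the centre of its underside, same axes.
- start_key_top (a point): Centre of the top of the round black start key, 26 mm in diameter, in a grey housing on the top of the reader's wide pillar. Pressed straight down.
- start_key (a joint): Travel of the start key in m: 0 is up, 0.005 fully down (about 4 N); it springs back when released.
- deep_center (a point): Bystander, to be left alone: white deep-well plate with 6 by 4 square wells, same outline as the low plate but 44 mm high (too tall for the bridge); its centre, 22 mm up.
- tip_box: Bystander, to be left alone: box of pipette tips, 82 by 120 by 64 mm high, grey with a clear lid; origin at the centre of its underside.
- vial0: Bystander, to be left alone: glass vial, 23 mm in diameter, 75 mm high, upright beside the reader's narrow pillar; origin under its centre.
- vial1: Bystander, to be left alone: a like vial, behind the reader.
- vial2: Bystander, to be left alone: a like vial, beside the reader's wide pillar.
There are look-alikes about, which are no part of the job. Of the things shaped like the well_plate, the white one is meant.

How it is judged:
By the outcome, as a careful person would: the job done as asked, in the order asked, and still so for the second after the job is handed in, with the robot touching nothing.
It also fails if it takes over 61 s, if anything falls off the work surface, if the arm or the gripper's body presses on something with over 40 N, if the wrist force passes 120 N, or if a joint passes its speed limit or range.

## Working session

There is one attempt and no reset: what is moved stays moved. The work goes in short steps, Python scripts to look and compute and a tool call to move; the robot and the scene stay as the last step left them, time stands still between calls to the robot, and variables do not carry over. Pictures are saved under pics/ and viewed, about 8 in all and at most 12, crops included, and the job is handed in when it is done.

Besides the shell and the picture viewer there is one more tool, called as a command line: name --pt "numbers of a row" for each row, then --argument value for the rest. carry_out: Moves the arm, as the interface text tells. Scaled input: -1 to 1 covers 10 cm each way for a shift and 180 degrees each way for a turn. Its arguments: {"type":"object","properties":{"deltas":{"type":"array"},"force":{"type":"number"}},"required":["deltas"]}

```bash
mkdir -p pics; python3 - <<'E'
from station import manip
import cv2
for n in("top","side"):
    d=manip.get_image(n);cv2.imwrite(f"pics/{n}0.png",d["frame"][:,:,::-1])
    print(n,d["fx"],d["fy"],d["cx"],d["cy"],d["R"],d["t"])
print(manip.observe(),manip.hold_point_z)
E
```

```text
top 362.4534517411047 362.4534517411047 315.1700713744293 198.80478912534193 [[ 0.01849832 -0.9998209  -0.00399868]
 [-0.97861925 -0.01728637 -0.20495256]
 [ 0.20484673  0.00770446 -0.97876374]] [ 55.41061038 545.54771154 899.94406855]
side 432.32747349733205 432.32747349733205 313.60431358282204 198.74750543054012 [[ 0.75735946 -0.65285583  0.01363505]
 [-0.50186257 -0.59530186 -0.62749475]
 [ 0.41778058  0.46839616 -0.7785014 ]] [-386.69274964  339.427143    679.79179977]
{'time_s': 0.1, 'q': array([ 1.21442483e+00,  3.51149006e-01,  1.65235079e+00, -2.59008663e-05,
        1.13908886e+00, -8.45996921e-02]), 'qvel': array([ 4.46432811e-05, -1.97135577e-03, -1.98824650e-03,  5.02734633e-04,
       -2.98204307e-04, -5.93721814e-04]), 'joint_efforts': array([-5.79313164e-04, -4.98020661e+01, -2.85702807e+01,  7.00286427e-02,
        2.38350627e-02, -6.30125055e-05]), 'tool_pos': array([147.51667539, 529.53341057, 218.17706426]), 'tool_rot': array([-9.74397006e-05,  1.35462710e-01,  9.90782320e-01, -4.88517049e-04]), 'wrist_force': array([-0.77999176,  0.84123847, -0.33502172]), 'moment': array([-0.01781635,  0.02080026, -0.01876138]), 'gripper_width': 0.9987129441899195} 18.8
```

View pics/top0.png

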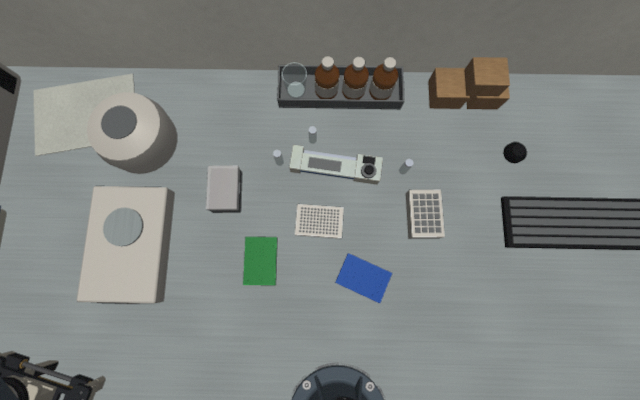

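View pics/side0.png

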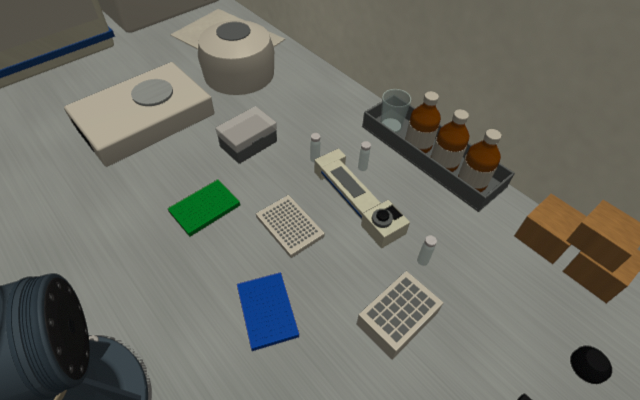

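The top view shows the white low plate with 12x8 small wells at (320,221), or (290,225) in the side view. The look-alikes are the deep-well plate at (426,214), a green plate at (260,261) and a blue plate at (364,278). The bridge runs from (296,158) to (373,168), with the key at (369,170). I choose the white plate at (320,221) and will check it in a crop while measuring.

```bash
cat > h.py <<'E'
import numpy as np, cv2
from station import manip
def ray(d,u,v,z):
    R=np.array(d["R"]);t=np.array(d["t"]);c=-R.T@t
    w=R.T@np.array([(u-d["cx"])/d["fx"],(v-d["cy"])/d["fy"],1]); return c+w*(z-c[2])/w[2]
def proj(d,X):
    p=np.array(d["R"])@np.array(X,float)+np.array(d["t"]); return np.array([d["fx"]*p[0]/p[2]+d["cx"],d["fy"]*p[1]/p[2]+d["cy"]])
def white(f,thr=150):
    return (f.min(2)>thr).astype(np.uint8)*255
def blob(m,u,v,k=5):
    m=cv2.morphologyEx(m,cv2.MORPH_CLOSE,np.ones((k,k)))
    cs,_=cv2.findContours(m,cv2.RETR_EXTERNAL,cv2.CHAIN_APPROX_NONE)
    return max(cs,key=lambda c:cv2.pointPolygonTest(c,(float(u),float(v)),True))
def plate(d,u,v,z=15,thr=150):
    c=blob(white(d["frame"],thr),u,v)[:,0]
    P=np.array([ray(d,a,b,z)[:2] for a,b in c],np.float32)
    return cv2.minAreaRect(P)
E
python3 - <<'E'
from h import *
for n,(u,v),(a,b) in(("top",(320,221),(335,163)),("side",(290,225),(0,0))):
    d=manip.get_image(n);f=d["frame"]
    print(n,f[v-8:v+9:4,u].tolist())
    for t in(110,130,150):
        try:print(t,plate(d,u,v,15,t))
        except Exception as e:print(e)
    if n=="top":cr=f[120:250,250:450]; cv2.imwrite("pics/c1.png",cv2.resize(cr,None,fx=4,fy=4,interpolation=cv2.INTER_CUBIC)[:,:,::-1])
    else:cr=f[120:280,240:440]; cv2.imwrite("pics/c2.png",cv2.resize(cr,None,fx=3.7,fy=3.7,interpolation=cv2.INTER_CUBIC)[:,:,::-1])
E
```

```text
top [[174, 172, 164], [176, 173, 164], [150, 149, 144], [128, 129, 126], [120, 121, 121]]
110 ((491.49444580078125, 55.5377197265625), (908.3218994140625, 1881.4603271484375), 0.02922932058572769)
130 ((490.2013244628906, 54.3316650390625), (1877.28076171875, 906.4927978515625), 89.98473358154297)
150 ((493.72052001953125, 54.83726501464844), (129.73773193359375, 84.99053192138672), 86.70255279541016)
side [[166, 159, 141], [123, 120, 109], [122, 119, 110], [141, 136, 123], [86, 87, 83]]
110 ((487.1617736816406, 279.9864501953125), (1681.6641845703125, 986.0173950195312), 86.52037048339844)
130 ((485.22637939453125, 102.77277374267578), (102.80447387695312, 230.3280029296875), 1.4684529304504395)
150 ((491.4070739746094, 56.396881103515625), (126.80128479003906, 82.00745391845703), 87.48072052001953)
```

View pics/c1.png

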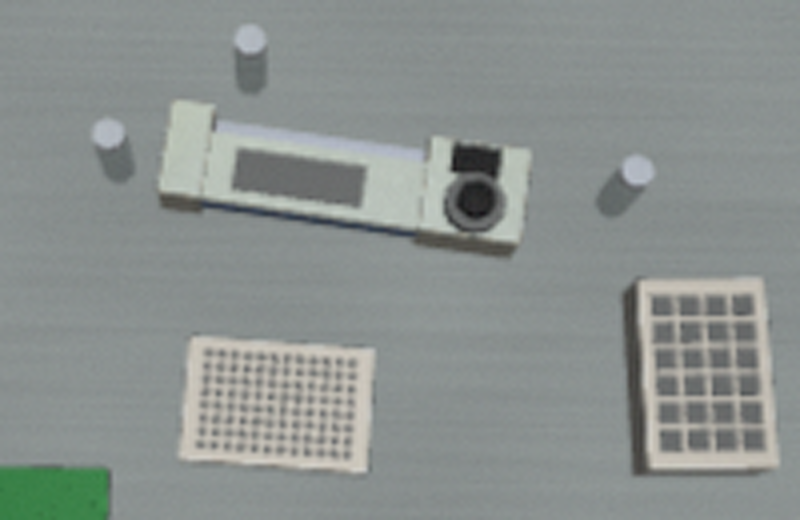

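View pics/c2.png

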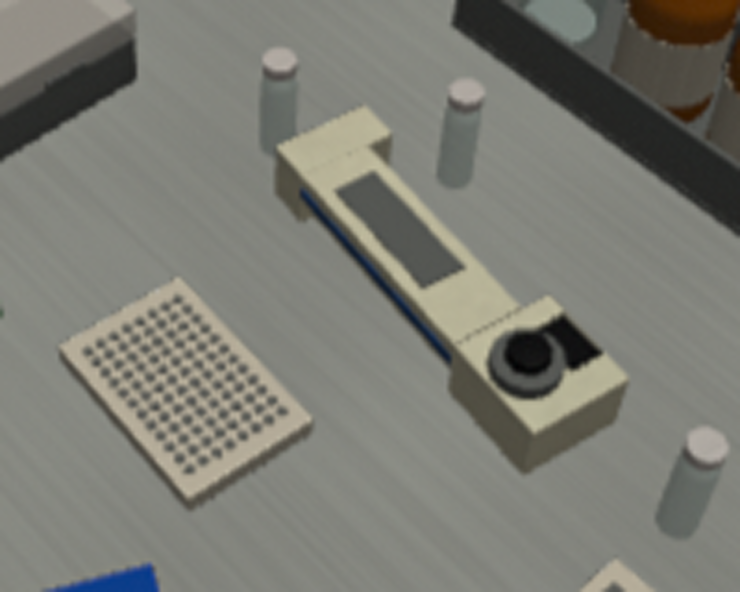

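The crops confirm the white plate: 12x8 wells, and 129.7 x 85 mm against 127.8 x 85.5. Next I measure the reader from its top corners at z = 44, using the top crop (172,102), (160,194), (531,150), (520,245) and the side crop (366,107), (277,152), (628,380), (525,432).

```bash
python3 - <<'E'
from h import *
# model corners: back-left, front-left, back-right, front-right
M=np.array([[56,105],[-12,105],[56,-145],[-12,-145]],float)
S={"top":([(172,102),(160,194),(531,150),(520,245)],4,(250,120)),"side":([(366,107),(277,152),(628,380),(525,432)],3.7,(240,120))}
key={"top":(476,198),"side":(530,350)}
V={"top":[(250,38),(108,132),(638,170)],"side":[(466,92),(280,62),(706,443)]}
for n,(p,s,o) in S.items():
    d=manip.get_image(n)
    f=lambda q,z:ray(d,(q[0]+.5)/s-.5+o[0],(q[1]+.5)/s-.5+o[1],z)[:2]
    W=np.array([f(q,44) for q in p])
    A=M-M.mean(0);B=W-W.mean(0)
    U=(A[:,0]+1j*A[:,1]);Z=(B[:,0]+1j*B[:,1]);th=np.angle(np.sum(Z*U.conj()))
    R=np.array([[np.cos(th),-np.sin(th)],[np.sin(th),np.cos(th)]])
    O=W.mean(0)-R@M.mean(0)
    print(n,"yaw",th,np.degrees(th),"origin",O,"\nresid",((W-O)@R-M).round(1).tolist())
    for z in(50,56,60): k=f(key[n],z);print("key",z,k.round(1),((k-O)@R).round(1))
    print("vials",[f(q,75).round(0).tolist() for q in V[n]])
    # dark button centroid
    pl=plate(d,*((320,221) if n=="top" else (290,225)));print("plate in reader",((np.array(pl[0])-O)@R).round(1),pl)
E
```

```text
top yaw -0.12462534731216983 -7.140506421339389 origin [629.45940671  33.24461416] 
resid [[-0.7, -0.1], [0.9, -2.3], [-0.2, 1.1], [-0.1, 1.4]]
key 50 [630.3 -77.6] [  14.6 -109.9]
key 56 [628.5 -76.7] [  12.8 -109.2]
key 60 [627.3 -76.2] [  11.5 -108.8]
vials [[732.0, 77.0], [664.0, 170.0], [644.0, -181.0]]
plate in reader [-137.3    4.6] ((493.79718017578125, 54.84135055541992), (129.85971069335938, 85.00668334960938), 86.83926391601562)
side yaw -0.13783778805075228 -7.897523512726876 origin [628.13285274  34.76453884] 
resid [[0.1, -1.0], [-0.1, -4.1], [0.3, 0.9], [-0.3, 4.2]]
key 50 [634.3 -69.8] [  20.4 -102.7]
key 56 [630.4 -72.3] [  16.9 -105.8]
key 60 [627.7 -74.1] [  14.6 -107.8]
vials [[730.0, 79.0], [661.0, 170.0], [643.0, -178.0]]
plate in reader [-138.     2.8] ((491.7812194824219, 56.49483871459961), (126.31546020507812, 82.20466613769531), 86.96316528320312)
```

carry_out --pt "-0.7 0.176 -0.294 0 0.0058" --pt "-0.7 0.176 -0.294 0 0.0058" --pt "-0.7 0.176 -0.294 0 0.0058" --pt "-0.7 0.176 -0.294 0 0.0058" --pt "-0.7 0.176 -0.294 0 0.0058" --pt "-0.7 0.176 -0.294 0 0.0058" --pt "-0.7 0.176 -0.294 0 0.0058" --pt "-0.7 0.176 -0.294 0 0.0058" --pt "-0.7 0.176 -0.294 0 0.0058" --pt "-0.7 0.176 -0.294 0 0.0058" --pt "-0.7 0.176 -0.294 0 0.0058" --pt "-0.7 0.176 -0.294 0 0.0058"

```text
time_s: 1.3
tool_pos: [359.4, 175.5, 218.8]
tool_rot: [0.0, 0.026, 1.0, 0.0]
wrist_force: [-0.1, 1.3, -0.2]
gripper_width: 0.85
```

carry_out --pt "-0.7 0.176 -0.294 0 0" --pt "-0.7 0.176 -0.294 0 0" --pt "-0.7 0.176 -0.294 0 0" --pt "-0.7 0.176 -0.294 0 0" --pt "-0.7 0 0 -0.3 0" --pt "-0.7 0 0 -0.3 0" --pt "-0.7 0 0 -0.3 0" --pt "-0.7 0 0 -0.3 0" --pt "-0.7 0 0 -0.3 0" --pt "-0.7 0 0 0 0" --pt "-0.7 0 0 0 0"

```text
time_s: 2.22
tool_pos: [428.7, 59.4, 68.4]
tool_rot: [-0.001, 0.027, 1.0, -0.0]
wrist_force: [0.3, 0.7, 0.8]
gripper_width: 0.848
```

carry_out --pt "-0.7 0 0 -0.2 0" --pt "-0.7 0 0 -0.2 0" --pt "-0.7 0 0 -0.1 0" --pt "-0.7 0 0 -0.05 0" --pt "-0.7 0 0 -0.05 0" --pt "-0.7 0 0 -0.02 0" --pt "-0.7 0 0 0 0" --pt "-0.7 0 0 0 0"

```text
time_s: 2.88
tool_pos: [429.6, 59.4, 7.2]
tool_rot: [0.0, 0.027, 1.0, 0.0]
wrist_force: [-0.6, 0.4, -0.3]
gripper_width: 0.849
```

```bash
python3 - <<'E'
from h import *
a=manip.get_image("top");b=manip.get_image("side")
A=cv2.resize(a["frame"][170:290,250:410],None,fx=2.5,fy=2.5,interpolation=cv2.INTER_CUBIC)
B=cv2.resize(b["frame"][160:280,210:370],None,fx=2.5,fy=2.5,interpolation=cv2.INTER_CUBIC)
cv2.imwrite("pics/c3.png",np.hstack([A,B])[:,:,::-1])
print(proj(b,[436.5,59,7]),manip.observe()["tool_pos"],manip.observe()["wrist_force"])
E
```

```text
[267.39214006 238.27215258] [429.55264832  59.43282237   7.14648801] [0.10469953 0.21747968 0.4228269 ]
```

View pics/c3.png

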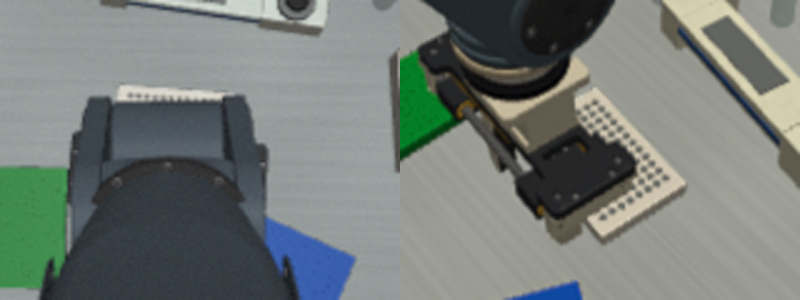

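Clear view of the gripper: the fingers sit behind the near long edge, with the blue and green plates clear. I now push slowly, turning to the reader's angle on the way.

carry_out --pt "-0.7 0.05 -0.004 0 0" --pt "-0.7 0.05 -0.004 0 0" --pt "-0.7 0.05 -0.004 0 0" --pt "-0.7 0.05 -0.004 0 0" --pt "-0.7 0.05 -0.007 0 -0.003" --pt "-0.7 0.05 -0.007 0 -0.003" --pt "-0.7 0.05 -0.007 0 -0.003" --pt "-0.7 0.05 -0.007 0 -0.003" --pt "-0.7 0.05 -0.007 0 -0.003" --pt "-0.7 0.05 -0.007 0 -0.003" --pt "-0.7 0.05 -0.007 0 -0.003" --pt "-0.7 0.05 -0.007 0 -0.003"

```text
time_s: 3.98
tool_pos: [489.7, 52.1, 6.6]
tool_rot: [-0.0, 0.065, 0.998, -0.0]
wrist_force: [-0.9, -0.2, -1.0]
gripper_width: 0.852
```

carry_out --pt "-0.7 0.05 -0.007 0 0" --pt "-0.7 0.05 -0.007 0 0" --pt "-0.7 0.05 -0.007 0 0" --pt "-0.7 0.05 -0.007 0 0" --pt "-0.7 0.03 -0.004 0 0" --pt "-0.7 0.02 -0.003 0 0" --pt "-0.7 0 0 0 0"

```text
time_s: 4.57
tool_pos: [514.6, 48.6, 6.7]
tool_rot: [0.0, 0.064, 0.998, 0.0]
wrist_force: [-0.3, -0.6, -0.4]
gripper_width: 0.848
```

```bash
python3 - <<'E'
from h import *
a=manip.get_image("top");b=manip.get_image("side")
A=cv2.resize(a["frame"][130:250,260:420],None,fx=2.5,fy=2.5,interpolation=cv2.INTER_CUBIC)
B=cv2.resize(b["frame"][140:260,250:410],None,fx=2.5,fy=2.5,interpolation=cv2.INTER_CUBIC)
cv2.imwrite("pics/c4.png",np.hstack([A,B])[:,:,::-1])
E
```

```text
(no output)
```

View pics/c4.png

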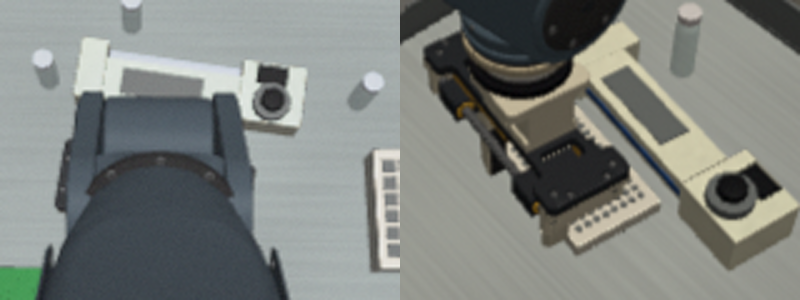

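The plate moved with the fingers. In the right half its visible end corners are at about (570,240) near and (660,200) far. I check these in the reader frame.

```bash
python3 - <<'E'
from h import *
b=manip.get_image("side")
th=-.1315;R=np.array([[np.cos(th),-np.sin(th)],[np.sin(th),np.cos(th)]]);O=np.array([628.8,34])
for q,z in(((570,240),15),((576,252),0),((660,200),15),((661,208),0)):
    w=ray(b,(q[0]-400+.5)/2.5-.5+250,(q[1]+.5)/2.5-.5+140,z)[:2];print(w,(w-O)@R)
print((np.array([514.6,48.6])-O)@R)
E
```

```text
[515.56428818  -6.6799762 ] [-106.92405877  -55.17637675]
[518.41409344 -11.41835657] [-103.47755502  -59.50017721]
[599.74944814 -25.08123029] [-21.05292887 -62.38028953]
[603.14072298 -24.65317138] [-17.74706085 -61.51125784]
[-115.1284061    -0.50010855]
```

The plate spans x from about -106 to -20 in the reader frame and is centred within 3 mm in y, so it will enter the 150 mm tunnel. I continue.

carry_out --pt "-0.7 0.05 -0.007 0 0" --pt "-0.7 0.05 -0.007 0 0" --pt "-0.7 0.05 -0.007 0 0" --pt "-0.7 0.05 -0.007 0 0" --pt "-0.7 0.05 -0.007 0 0" --pt "-0.7 0.05 -0.007 0 0" --pt "-0.7 0.05 -0.007 0 0" --pt "-0.7 0.05 -0.007 0 0" --pt "-0.7 0.05 -0.007 0 0" --pt "-0.7 0.04 -0.005 0 0" --pt "-0.7 0.03 -0.004 0 0" --pt "-0.7 0.02 -0.003 0 0"

```text
time_s: 5.72
tool_pos: [568.6, 41.2, 6.6]
tool_rot: [0.0, 0.064, 0.998, 0.0]
wrist_force: [-1.7, -0.2, 0.4]
gripper_width: 0.849
```

carry_out --pt "-0.7 0.01 -0.0013 0 0" --pt "-0.7 0.01 -0.0013 0 0" --pt "-0.7 0.01 -0.0013 0 0" --pt "-0.7 0.01 -0.0013 0 0" --pt "-0.7 0.01 -0.0013 0 0"

```text
time_s: 6.13
tool_pos: [573.3, 40.6, 6.6]
tool_rot: [-0.0, 0.064, 0.998, 0.0]
wrist_force: [-0.8, 0.4, -0.8]
gripper_width: 0.852
```

carry_out --pt "-0.7 0.01 -0.0013 0 0" --pt "-0.7 0.01 -0.0013 0 0" --pt "-0.7 0 0 0 0"

```text
time_s: 6.38
tool_pos: [575.4, 40.3, 6.6]
tool_rot: [0.0, 0.064, 0.998, 0.0]
wrist_force: [0.4, 0.5, -0.4]
gripper_width: 0.85
```

carry_out --pt "-0.7 0.01 -0.0013 0 0" --pt "-0.7 0.01 -0.0013 0 0" --pt "-0.7 0 0 0 0"

```text
time_s: 6.63
tool_pos: [577.4, 40.0, 6.7]
tool_rot: [0.0, 0.064, 0.998, 0.0]
wrist_force: [-0.5, -0.7, -1.0]
gripper_width: 0.85
```

carry_out --pt "-0.7 0.01 -0.0013 0 0" --pt "-0.7 0 0 0 0"

```text
time_s: 6.8
tool_pos: [578.4, 39.9, 6.6]
tool_rot: [0.0, 0.064, 0.998, 0.0]
wrist_force: [0.3, 0.0, 0.1]
gripper_width: 0.846
```

carry_out --pt "-0.7 0.01 -0.0013 0 0" --pt "-0.7 0 0 0 0"

```text
time_s: 6.97
tool_pos: [578.9, 39.8, 6.6]
tool_rot: [-0.0, 0.064, 0.998, 0.0]
wrist_force: [-2.7, 0.9, 2.1]
gripper_width: 0.851
```

carry_out --pt "-0.7 0.005 -0.0007 0 0" --pt "-0.7 0 0 0 0"

```text
time_s: 7.13
tool_pos: [579.0, 39.8, 6.6]
tool_rot: [-0.001, 0.064, 0.998, 0.0]
wrist_force: [-5.4, 1.5, 3.8]
gripper_width: 0.851
```

carry_out --pt "-0.7 0.005 -0.0007 0 0" --pt "-0.7 0 0 0 0"

```text
time_s: 7.3
tool_pos: [579.0, 39.8, 6.5]
tool_rot: [-0.002, 0.064, 0.998, 0.0]
wrist_force: [-8.2, 1.7, 5.8]
gripper_width: 0.849
```

```bash
python3 - <<'E'
from station import manip
o=manip.observe();print(o["tool_pos"],o["wrist_force"],o["moment"])
E
```

```text
[578.99008559  39.81438684   6.50221794] [-8.22250422  1.67128731  5.7857959 ] [ 0.19940986  1.31939846 -0.16711408]
```

carry_out --pt "-0.7 0.005 -0.0007 0 0" --pt "-0.7 0.005 -0.0007 0 0" --pt "-0.7 0 0 0 0" --pt "-0.7 0 0 0 0"

```text
time_s: 7.63
tool_pos: [579.0, 39.8, 6.4]
tool_rot: [-0.003, 0.064, 0.998, 0.0]
wrist_force: [-12.1, 1.8, 9.4]
gripper_width: 0.85
```

```bash
python3 - <<'E'
from station import manip
o=manip.observe();print(o["tool_pos"],o["wrist_force"],o["moment"],o["tool_rot"])
E
```

```text
[579.02943614  39.82348668   6.3961166 ] [-12.10931896   1.82272224   9.41488662] [ 0.2517674   2.09047249 -0.18456626] [-2.58663486e-03  6.43261852e-02  9.97925574e-01  2.07379535e-05]
```

At 12 N the extra load is centred (4 mm offset), so the long edge bears flat on the stop. I back off, lift, and shut the fingers beside the key for a check picture.

carry_out --pt "-0.7 -0.02 0.0026 0 0" --pt "-0.7 -0.1 0.013 0 0" --pt "-0.7 -0.2 0.026 0 0" --pt "-0.7 0 0 0.2 0" --pt "-0.7 0 0 0.3 0" --pt "-0.7 0 0 0.3 0" --pt "-0.7 0 0 0.3 0" --pt "1 -0.3 -0.2 0.3 0" --pt "1 -0.4 -0.2 0 0" --pt "1 -0.4 -0.2 0 0" --pt "1 -0.4 -0.2 0 0" --pt "1 0 0 0 0"

```text
time_s: 8.63
tool_pos: [405.1, -31.2, 142.7]
tool_rot: [-0.002, 0.065, 0.998, -0.0]
wrist_force: [0.4, 0.1, -0.1]
gripper_width: 0.542
```

```bash
python3 - <<'E'
from h import *
a=manip.get_image("top");b=manip.get_image("side")
A=cv2.resize(a["frame"][130:215,275:395],None,fx=6,fy=6,interpolation=cv2.INTER_CUBIC)
B=cv2.resize(b["frame"][140:250,290:420],None,fx=5,fy=5,interpolation=cv2.INTER_CUBIC)
cv2.imwrite("pics/c5.png",A[:,:,::-1]);cv2.imwrite("pics/c6.png",B[:,:,::-1])
print(manip.observe()["tool_pos"])
E
```

```text
[410.81709833 -30.58009834 143.84980844]
```

View pics/c5.png

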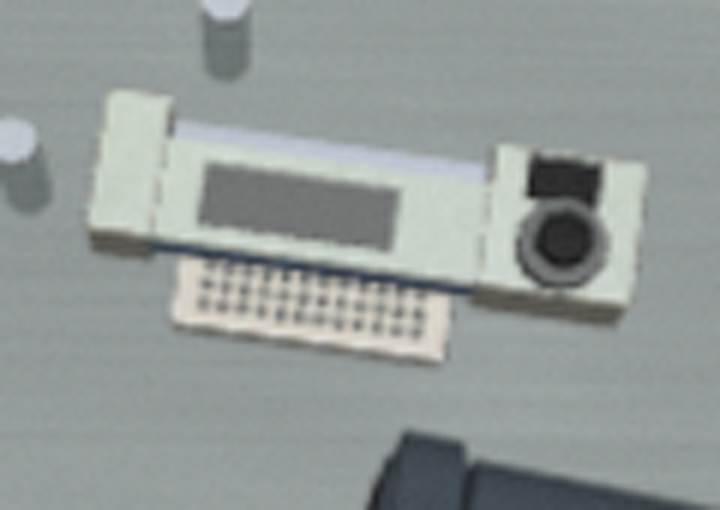

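View pics/c6.png

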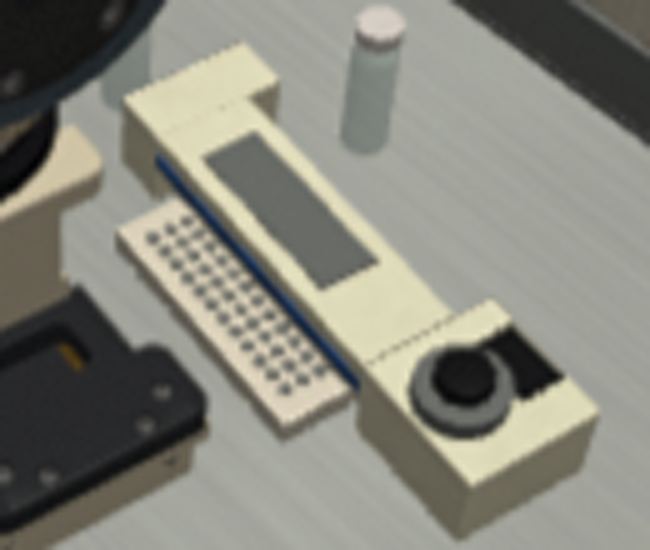

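The plate lies under the bridge, parallel to it. Its near edge runs (172,325) to (442,360) in the top crop, and (118,235) to (285,425) in the side crop. The key cap is at (563,237) in the top crop and (467,372) in the side crop.

```bash
python3 - <<'E'
from h import *
a=manip.get_image("top");b=manip.get_image("side")
th=-.1295;R=np.array([[np.cos(th),-np.sin(th)],[np.sin(th),np.cos(th)]]);O=np.array([628.8,34])
pa=lambda q:((q[0]+.5)/6-.5+275,(q[1]+.5)/6-.5+130)
pb=lambda q:((q[0]+.5)/5-.5+290,(q[1]+.5)/5-.5+140)
for d,p,Q in((a,pa,[(172,323),(442,358)]),(b,pb,[(118,235),(285,422)])):
    W=np.array([ray(d,*p(q),15)[:2] for q in Q]);v=W[0]-W[1]
    print(((W-O)@R).round(1).tolist(),"len",np.hypot(*v),"yaw",np.arctan2(-v[0],v[1]))
def P(d):return np.array([[d["fx"],0,d["cx"]],[0,d["fy"],d["cy"]],[0,0,1]])@np.c_[d["R"],d["t"]]
for q,s in(((563,237),(467,372)),((562,242),(463,390))):
    X=cv2.triangulatePoints(P(a),P(b),np.array(pa(q)),np.array(pb(s)))[:,0];X=X[:3]/X[3]
    print("key/ring",X,proj(a,X)-pa(q),(X[:2]-O)@R)
E
```

```text
[[-40.7, 60.8], [-38.9, -65.1]] len 125.93590395630277 yaw -0.11520384546859223
[[-42.6, 59.8], [-40.2, -63.2]] len 123.03763087121455 yaw -0.11041733226395774
key/ring [626.46081066 -75.13161789  63.00001952] [-0.01895539  0.03120007] [  11.77347423 -108.51989281]
key/ring [626.6202831  -75.76401241  51.83036542] [-0.19718189  0.3263876 ] [  12.01327773 -109.12639802]
```

```bash
python3 - <<'E'
from h import *
n=8;acc=0
for _ in range(n):
    a=manip.get_image("top");acc=acc+cv2.cvtColor(a["frame"],cv2.COLOR_RGB2GRAY).astype(float)/n
O=np.array([628.8,34])
def line(p0,p1,z,sign,lab):
    p0=np.array(p0)/6+[275,130];p1=np.array(p1)/6+[275,130];W=[]
    for u in np.arange(np.ceil(p0[0]),p1[0]):
        v=p0[1]+(p1[1]-p0[1])*(u-p0[0])/(p1[0]-p0[0]);r=np.arange(int(v)-3,int(v)+5)
        g=np.maximum(sign*np.diff(acc[r[0]:r[-1]+2,int(u)]),0);k=g.argmax();s=slice(max(k-1,0),k+2)
        W.append(ray(a,u,(g[s]*(r[s]+.5)).sum()/g[s].sum(),z)[:2])
    W=np.array(W);f=np.polyfit(W[:,1],W[:,0],1)
    for _ in range(3):
        e=W[:,0]-np.polyval(f,W[:,1]);m=abs(e)<max(1,1.5*np.median(abs(e)));f=np.polyfit(W[m,1],W[m,0],1)
    print(lab,"yaw",-np.arctan(f[0]),"x at y=34:",np.polyval(f,34),"rms",e[m].std(),m.sum(),len(m))
line((182,327),(430,358),15,-1,"plate near edge")
line((165,247),(465,289),44,-1,"beam top front")
line((180,122),(480,164),44,1,"stop-ish/back top")
line((180,140),(480,180),44,1,"beam back")
E
```

```text
plate near edge yaw -0.12844320238632362 x at y=34: 588.7453067518752 rms 0.24327681999044234 41 41
beam top front yaw -0.13398123978223136 x at y=34: 618.6439255350828 rms 0.34810655435545285 50 50
stop-ish/back top yaw -0.13483040785694447 x at y=34: 676.1319424043145 rms 0.32790730884028013 50 50
beam back yaw -0.12572744276989664 x at y=34: 674.5126262282865 rms 0.5741864919954102 40 50
```

The plate is square to the beam within 0.3° and its edge sticks out 29.7 mm in front of it (30.5 nominal), so it is home. The key is at about (626.5,-75.3), z about 63. I go above it.

carry_out --pt "1 0.25 -0.055 0 0" --pt "1 0.25 -0.055 0 0" --pt "1 0.25 -0.055 0 0" --pt "1 0.25 -0.055 0 0" --pt "1 0.25 -0.055 0 0" --pt "1 0.25 -0.055 0 0" --pt "1 0.25 -0.055 0 0" --pt "1 0.25 -0.055 0 0" --pt "1 0.15 0 0 0" --pt "1 0 0 0 0" --pt "1 0 0 0 0"

```text
time_s: 10.15
tool_pos: [625.5, -73.9, 142.6]
tool_rot: [-0.001, 0.064, 0.998, 0.0]
wrist_force: [-0.4, -0.6, 0.9]
gripper_width: 0.006
```

carry_out --pt "1 0.01 -0.014 -0.3 0" --pt "1 0 0 -0.2 0" --pt "1 0 0 -0.1 0" --pt "1 0 0 -0.05 0" --pt "1 0 0 -0.05 0" --pt "1 0 0 0 0" --pt "1 0 0 0 0"

```text
time_s: 10.73
tool_pos: [627.1, -75.5, 74.1]
tool_rot: [0.001, 0.064, 0.998, -0.0]
wrist_force: [-0.0, 0.5, 0.8]
gripper_width: 0.007
```

carry_out --pt "1 0 0 -0.02 0" --pt "1 0 0 -0.02 0" --pt "1 0 0 0 0"

```text
time_s: 10.98
tool_pos: [626.8, -75.4, 69.3]
tool_rot: [0.0, 0.064, 0.998, -0.0]
wrist_force: [-0.8, -0.2, -0.3]
gripper_width: -0.001
```

carry_out --pt "1 0 0 -0.02 0" --pt "1 0 0 0 0"

```text
time_s: 11.15
tool_pos: [626.7, -75.4, 67.1]
tool_rot: [-0.0, 0.064, 0.998, 0.0]
wrist_force: [0.2, 0.0, -0.2]
gripper_width: 0.006
```

carry_out --pt "1 0 0 -0.02 0" --pt "1 0 0 0 0"

```text
time_s: 11.32
tool_pos: [626.8, -75.4, 65.1]
tool_rot: [0.0, 0.064, 0.998, -0.0]
wrist_force: [0.1, 0.2, 1.1]
gripper_width: 0.008
```

carry_out --pt "1 0 0 -0.02 0" --pt "1 0 0 0 0"

```text
time_s: 11.48
tool_pos: [626.9, -75.4, 63.2]
tool_rot: [0.0, 0.064, 0.998, -0.0]
wrist_force: [0.7, 0.7, 2.7]
gripper_width: 0.006
```

carry_out --pt "1 0 0 -0.02 0" --pt "1 0 0 0 0"

```text
time_s: 11.65
tool_pos: [626.9, -75.4, 61.2]
tool_rot: [0.0, 0.064, 0.998, -0.0]
wrist_force: [1.2, -0.9, 3.6]
gripper_width: 0.005
```

carry_out --pt "1 0 0 -0.01 0" --pt "1 0 0 0 0"

```text
time_s: 11.82
tool_pos: [626.9, -75.4, 60.4]
tool_rot: [0.0, 0.064, 0.998, -0.0]
wrist_force: [0.9, 0.5, 3.4]
gripper_width: 0.006
```

carry_out --pt "1 0 0 -0.01 0" --pt "1 0 0 0 0"

```text
time_s: 11.98
tool_pos: [627.0, -75.4, 60.2]
tool_rot: [0.0, 0.064, 0.998, -0.0]
wrist_force: [-2.1, 0.8, 10.4]
gripper_width: 0.007
```

carry_out --pt "1 0 0 -0.01 0" --pt "1 0 0 0 0"

```text
time_s: 12.15
tool_pos: [627.1, -75.5, 60.0]
tool_rot: [0.0, 0.064, 0.998, -0.0]
wrist_force: [-5.2, 0.9, 19.1]
gripper_width: 0.006
```

Contact came at about z = 65.2 and the hard stop at about 60.2, at over 4 N. That is the full 5 mm travel. I release and withdraw.

carry_out --pt "1 0 0 0.02 0" --pt "1 0 0 0.02 0" --pt "1 0 0 0.05 0" --pt "1 0 0 0.1 0" --pt "1 0 0 0.3 0" --pt "1 0 0 0.3 0" --pt "1 -0.3 0 0.2 0" --pt "1 -0.4 0 0 0" --pt "1 -0.4 0 0 0" --pt "1 -0.4 0 0 0" --pt "1 -0.4 0 0 0" --pt "1 -0.2 0 0 0"

```text
time_s: 13.15
tool_pos: [412.6, -74.8, 157.3]
tool_rot: [-0.001, 0.064, 0.998, 0.0]
wrist_force: [-0.6, 0.4, -0.2]
gripper_width: 0.009
```

carry_out --pt "1 0 0 0 0" --pt "1 0 0 0 0" --pt "1 0 0 0 0"

```text
time_s: 13.4
tool_pos: [417.7, -75.6, 157.8]
tool_rot: [0.001, 0.064, 0.998, -0.0]
wrist_force: [0.2, -0.2, 0.5]
gripper_width: 0.001
```

```bash
python3 - <<'E'
from h import *
a=manip.get_image("top");b=manip.get_image("side")
A=cv2.resize(a["frame"][110:250,230:450],None,fx=1.8,fy=1.8,interpolation=cv2.INTER_CUBIC)
B=cv2.resize(b["frame"][130:256,270:450],None,fx=2,fy=2,interpolation=cv2.INTER_CUBIC)
cv2.imwrite("pics/c7.png",np.hstack([A,B])[:,:,::-1])
o=manip.observe();print(o["tool_pos"],o["wrist_force"],o["time_s"])
old=cv2.imread("pics/side0.png")[:,:,::-1]
print("side diff at key",cv2.absdiff(old,b["frame"])[200:235,365:405].mean())
E
```

```text
[417.76220844 -75.50955494 157.40719091] [0.13364945 1.25554371 0.66097849] 13.5
side diff at key 29.637619047619047
```

View pics/c7.png

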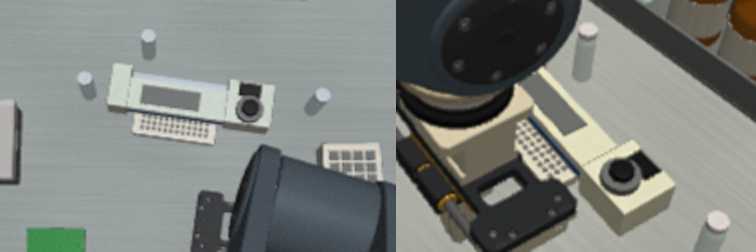

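The plate is still home and the bystanders stand as before. The pixel difference at the key looks high, so I check that before handing in.

```bash
python3 - <<'E'
from h import *
for n,(x,y,w,h) in(("side",(365,195,50,45)),("top",(350,148,36,36))):
    f=cv2.cvtColor(manip.get_image(n)["frame"],cv2.COLOR_RGB2GRAY);o=cv2.cvtColor(cv2.imread(f"pics/{n}0.png"),cv2.COLOR_BGR2GRAY)
    a,b=f[y:y+h,x:x+w],o[y:y+h,x:x+w]
    print(n,a.mean(),b.mean(),"key shift px",cv2.phaseCorrelate(np.float32(b),np.float32(a)))
    for g in(a,b):
        m=cv2.moments((g<45).astype(np.uint8),True);print(m["m00"],m["m10"]/m["m00"],m["m01"]/m["m00"])
    g=cv2.absdiff(f,o);print("far patch diff",g[150:190,400:440].mean())
E
```

```text
side 149.324 117.69644444444444 key shift px ((0.003513073148628365, 0.4884655885033702), 0.998288455857171)
194.0 22.587628865979383 18.701030927835053
229.0 21.777292576419214 19.502183406113538
far patch diff 25.28
top 148.30015432098764 135.27854938271605 key shift px ((-0.02627999634417222, -0.02514935377400107), 1.010206494986275)
41.0 18.341463414634145 18.878048780487806
100.0 18.39 16.4
far patch diff 13.504375
```

The difference comes from an overall brightness change: a far patch changed just as much, and the key region shifted by less than 0.5 px. I hand in.

```bash
python3 -c "
from station import manip
print(manip.hand_in())"
```

```text
the job is handed in; nothing more can be done
None
```

I pushed the white well plate under the bridge with both fingertips until it met the stop bar, then pressed the start key with the shut fingers and withdrew. The job was handed in with the arm clear of everything, at about 14 s of the 61 s allowed.

- **Plate home:** I pressed it against the stop at about 12 N, with the last part of that load centred. Before the key press, its near edge stuck out 29.7 mm in front of the beam (30.5 mm expected), and it was square to the beam within about 0.3°. The last picture still showed it there.
- **Start key:** the fingers touched it at z of about 65 mm and hit the hard stop at about 60 mm, which is the full 5 mm of travel. The force peaked at about 19 N on the hard stop, well above the 4 N the key needs.
- **Key back up:** this rests on the pictures only. The key area shifted by less than 0.5 px after release; a key stuck down should have shown about 2 px in the side view.
- **Bystanders:** no contact showed in the forces. The last picture shows the three vials where they stood; the tip box and deep-well plate are only partly in view, and I did not re-measure any of them.

**Checks that disagreed:**
- **Plate angle:** hand-picked plate corners gave about 1° more skew than the edge fit. I trusted the edge fit.
- **Image difference at the key:** a raw difference there looked large, but it came from an overall brightness change, since a far patch changed too.
- **Key height:** the cameras put the key top at 63 mm, about 2 mm lower than where the fingers touched it.

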